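# Lock the camp stove's fold-out side flap

## Robot

A 7-joint arm with a two-finger parallel gripper is mounted at the origin on the work surface. World frame = base frame: x ahead of the robot, y to its left, z up, the work surface at z = 0. Lengths are in m, angles in degrees, forces in N, time in s.
With the tool pointing down it reaches from about 0.425 to 0.875 m from the base axis. Payload 4.7 kg.
Tool frame: the origin (TCP) lies midway between the tips of the shut fingers; the grasp point (between the pads) lies 19 mm behind it; z points along the fingers, x is the direction in which the jaws open and shut, and the axes are right-handed (so a half turn about z gives the same grasp; the last joint's range is limited). The gripper opens to 87 mm and grips with 3 to 60 N. Pads are 19 mm wide; open, the fingers measure 117 mm over their backs; the gripper's body (75 mm by 190 mm) begins 51 mm behind the grasp point.
Start: joints at [-63.192, 18.392, -4.016, 83.108, 1.295, 78.541, -3.26], TCP at [0.285, 0.584, 0.223] pointing down, gripper open.
Joint ranges: [-163.93, 163.93], [-17.29, 119.83], [-79.2, 71.16], [3.27, 140.29], [-89.18, 269.18], [5.43, 117.66], [-154.24, 154.24]. Speed limits (degrees/s): [147.25, 147.25, 180, 180, 180, 180, 180].

## Interface

Orientations are given as [roll, pitch, yaw] about the fixed x, y, z axes, in that order (R = Rz(yaw) Ry(pitch) Rx(roll)).
In Python, from cell import env gives the robot as it stands.
- The arm moves only by the tool carry_out, never from a script. Its argument "plan" is a list of rows, each an object with "grip": the closure, from 0 (fully open) to 1 (shut); "dp": the shift along the tool's x, y, z in m, a list of three; "rotation": the turn, a rotation vector about the tool's x, y, z in degrees, a list of three. In form: [{"grip": grip, "dp": [dx, dy, dz], "rotation": [wx, wy, wz]}, ...]. A call has 1 to 8 rows; each row shifts and turns the pose as measured when the row begins, along the tool's axes as they then stand; what a row does not reach is not made up. A row lasts 1/12 s, in which the tool goes at most 41.7 mm and 7.16 degrees, less where a joint would pass 70% of its speed; a pose out of reach is approached as far as the arm can. A call is refused whole if a number of a shift passes 0.0417 or a number of a turn 7.16, either way. A call with a gripper value outside its range is refused whole. The fingers move at their own pace and stop on an object; "force" is the grip in N (left out, the last holds). Time passes only in rows, so rows that do not move let the fingers close. It gives the time, the measured TCP pose, the force and the opening at its end, in the units of the state.
- env.get_obs(): the state, without advancing time (a new reading comes with each control period).
- env.read_camera(name): name is "side" or "top"; returns the picture (400x640x3 uint8, red, green, blue); there is no depth.
- env.camera_params(name): a dict with "fx", "fy", "cx", "cy" (pixels), "k1" (the pictures are not rectified: a ray, as slopes to the right and down, at radius r is drawn at 1 + k1 r^2 times it, then the intrinsics apply), "R" (3x3) and "t" (3): a world point X has camera coordinates R X + t. Camera axes: x right, y down, z forward; pixel columns grow to the right and rows downward; lengths in m; the calibration is good to about 2 mm. A picture is of the moment at which its call begins. camera_params takes no time and is no camera call.
- env.sign_off(): hands the job in, once; it reports no verdict.
The state is a dict: "time_s": time; "qpos": joint angles; "joint_velocities": joint speeds; "effort": joint torques, N m; "tool_pos": TCP position; "tool_rot": TCP orientation; "force": force on the tool from outside, world axes, zero at the start; "wrist_torque": the same for the moment, N m; "grip_width": finger opening in m.
Only numpy, scipy, OpenCV 4.12 (cv2) and the standard library are available. Lean on these libraries where they do the work, as an engineer would, in place of code of your own. Each camera call takes 0.05 s, during which the arm holds its last target. There are 200 camera calls.

## Task

The camp stove's left side flap is folded out but not locked yet. With the fingertips, press the long black spring plate fully down and, keeping it down, push the bolt by its red lug past the catch pin and on towards the flap until it is fully home in the keeper; then let go, so that the catch springs up behind the bolt and locks it. Only press and gently push: do not pinch the lug or force the bolt, and leave the pot, bowls, spoon, jug, mug and gas cartridge standing where they are.

Things in the scene. Friction and masses are not known exactly. Their poses are not given: they have to be found in the camera images.
- stove: Yellow two-burner camp stove, fixed, 280 (x) x 360 (y) mm, flat deck 80 mm above the table. Origin: centre of its underside, at table height; x to its back, y to its left (side of the folded-out flap, which reaches y = 340), z up. The bolt lock lies on the deck's front strip and works along y. Apart from the lock, keeper and guide arch the deck is bare in front of x = -57; pan grates from x = -16.
- keeper (a point): Centre of the steel keeper arch on the flap, which the bolt's rod enters (rod axis 21 mm above the deck, along the stove's y). Arch 28 mm wide, 12 mm long, 35 mm high. A like dark guide arch stands on the deck 38 mm nearer the bolt.
- bolt (a joint): How far the bolt has slid to the flap, m: 0 back, 0.113 home (hard stop); starts at 0 to 0.020. Friction 1 to 2 N; stays where left. A 70 mm key block under its rod strikes the raised catch pin at about 0.030; from there to 0.110 it rides over the lowered pin and itself keeps it down; beyond 0.110 the pin, if not pressed, springs up behind it and the bolt cannot go back.
- bolt_lug (a point): Red upright lug on the bolt, to be pushed along its +y: 58 (x) x 8 (y) x 28 mm (z), its lower edge 20 mm above the deck and 4 mm above the raised black plate, over which it passes. Origin: lower edge of its flat rear face (looks to -y, the face to push), above the black plate's middle line; the lug spans x -18..40, y 0..8, z 0..28 from there. Axes as the stove's.
- catch (a joint): How far the spring catch (black plate and brass pin together) is pressed down, m: 0 up, 0.010 at its lower stop. About 2.5 N to start it, 6 N at the stop; springs up when let go. The bolt passes over the pin only when this is above about 0.008.
- catch_plate (a point): Long black plate, 36 (x) x 114 (y) x 5 mm, pressed to lower the catch pin; moves straight down, same wherever pressed. Origin: centre of its top, 16 mm above the deck when up, 6 mm when down; axes as the stove's. The lug's rear face starts 3 to 23 mm to +y of it, so a fingertip fits behind the lug: pressing and moving along +y it pushes the lug. Beyond the plate's end is flat deck.
- pot: Stainless pot, 136 mm across and 80 mm tall with two side handles (180 mm over them), standing on the right burner's grate; its rim is 178 mm above the table. Origin at the centre of its underside. Leave alone.
- bowls: Three nested plastic bowls (blue, green, orange), 152 mm across, 78 mm tall, on the table in front of the folded-out flap; origin at the centre of the underside. Leave alone.
- spoon: Wooden cooking spoon, 260 mm long, lying on the table along the front of the stove; origin under its middle. Leave alone.
- jug: Small white enamel creamer jug with a blue handle, 74 mm across, 90 mm tall, on the table to the right of the stove; origin at the centre of its underside. Leave alone.
- mug: Blue mug, 78 mm across, 78 mm tall, to the right of the stove; origin at the centre of its underside. Leave alone.
- cartridge: Red gas cartridge, 68 mm across, 120 mm tall, to the right of the stove; origin at the centre of its underside. Leave alone.

How it is judged:
By the outcome, as a careful person would: the job done as asked, in the order asked, and still so for the second after the job is handed in, with the robot touching nothing.
It also fails if it takes over 35 s, if anything falls off the work surface, if the arm or the gripper's body presses on something with over 40 N, if the wrist force passes 120 N, or if a joint passes its speed limit or range.

## Working session

There is one attempt and no reset: what is moved stays moved. The work goes in short steps, Python scripts to look and compute and a tool call to move; the robot and the scene stay as the last step left them, time stands still between calls to the robot, and variables do not carry over. Pictures are saved under pics/ and viewed, about 8 in all and at most 12, crops included, and the job is handed in when it is done.

Besides the shell and the picture viewer there is one more tool, called after "Call:" as name(argument=value, ...) on one line, values as JSON. carry_out: Moves the arm, as the interface text tells. Its arguments: {"type":"object","properties":{"plan":{"type":"array","items":{"type":"object","properties":{"grip":{"type":"number"},"dp":{"type":"array","items":{"type":"number"}},"rotation":{"type":"array","items":{"type":"number"}}}}},"force":{"type":"number"}},"required":["plan"]}

```bash
mkdir -p pics
python3 - <<'E'
from cell import env
import cv2
o=env.get_obs();print(o)
for n in("side","top"):
    cv2.imwrite(f"pics/{n}0.png",env.read_camera(n)[:,:,::-1]);p=env.camera_params(n);print(n,p)
E
```

```text
{'time_s': 0.0, 'qpos': array([-63.19208227,  18.43940281,  -4.01415224,  83.17418878,
         1.29452288,  78.54086535,  -3.26182483]), 'joint_velocities': array([ 0.03357445, -0.0995785 ,  0.04577527,  0.0015376 , -0.03597352,
        0.03871007, -0.01061271]), 'effort': array([-7.40113373e-04, -4.91274011e+01, -4.04037209e-01, -3.12535286e+01,
       -6.39936095e-02,  4.35368554e-02,  1.77283159e-04]), 'tool_pos': array([0.28475764, 0.58369461, 0.22146368]), 'tool_rot': array([1.79994301e+02, 1.09246933e-01, 6.39985818e+01]), 'force': array([ 0.15082529, -0.16472024,  0.18415516]), 'wrist_torque': array([ 0.00030879, -0.02925699,  0.04402894]), 'grip_width': 0.08687241765196084}
side {'fx': 512.7013924539359, 'fy': 512.7013924539359, 'cx': 314.14570349631225, 'cy': 197.98574179352508, 'k1': -0.11543018168424674, 'R': array([[ 0.94622711, -0.32331405, -0.01105789],
       [-0.20611377, -0.57617238, -0.79091245],
       [ 0.24934186,  0.75066199, -0.6118294 ]]), 't': array([-0.52491027,  0.18060784,  1.26143115])}
top {'fx': 450.87364535284405, 'fy': 450.87364535284405, 'cx': 328.4653024775672, 'cy': 197.61878225875935, 'k1': 0.03180246411596588, 'R': array([[ 6.59403311e-03, -9.99978231e-01, -2.36310354e-04],
       [-9.79312896e-01, -6.40996737e-03, -2.02250253e-01],
       [ 2.02244335e-01,  1.56506664e-03, -9.79333845e-01]]), 't': array([-0.03038761,  0.57243831,  1.24582523])}
```

View pics/top0.png

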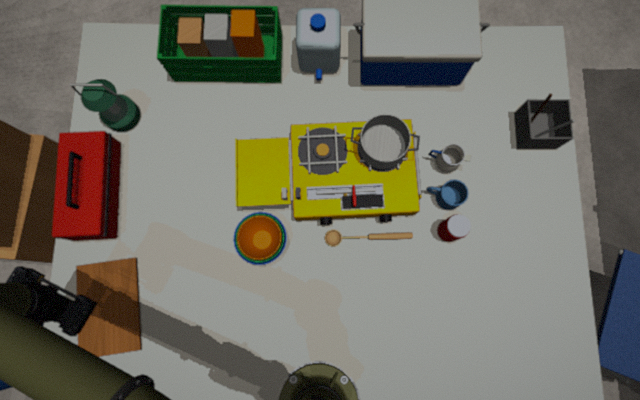

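View pics/side0.png

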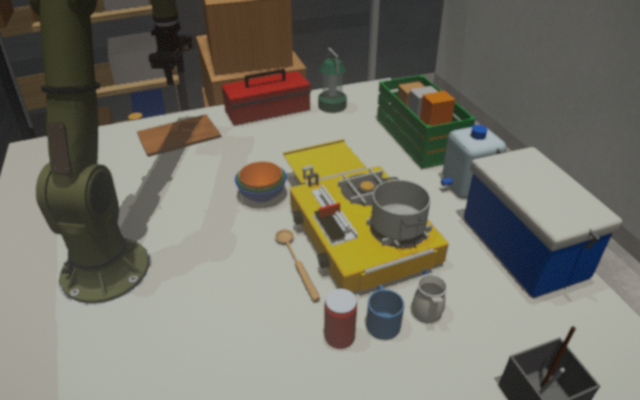

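The top view shows the stove at about px (290–418, 120–220), with the lock at (300–385, 185–208) and the red lug near (354, 195). In the side view the lock is around (335, 215).

Run:
```python
import cv2
a=cv2.imread("pics/top0.png")[110:225,275:425];cv2.imwrite("pics/tc.png",cv2.resize(a,None,fx=5,fy=5,interpolation=cv2.INTER_CUBIC))
a=cv2.imread("pics/side0.png")[155:285,280:450];cv2.imwrite("pics/sc.png",cv2.resize(a,None,fx=4.5,fy=4.5,interpolation=cv2.INTER_CUBIC))
```

```text
(no output)
```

View pics/tc.png

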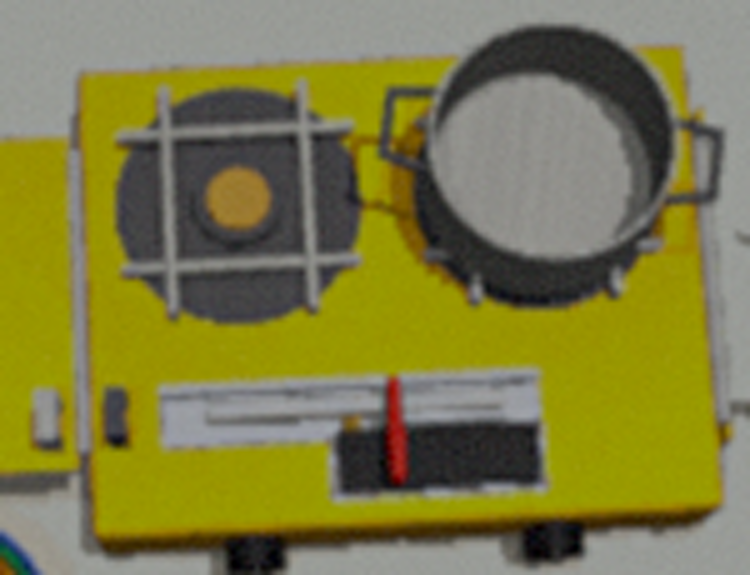

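View pics/sc.png

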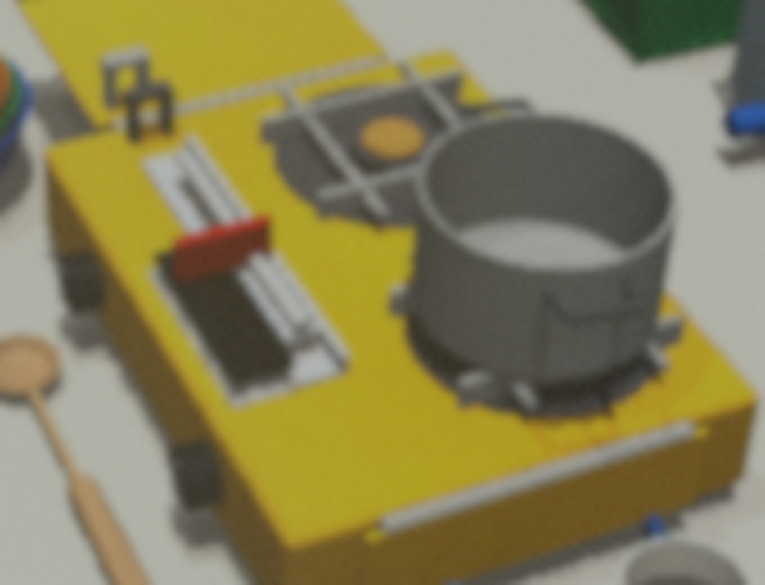

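The crops show the deck corners, the plate at crop (335–543, 422–494), the lug at (392–402, 378–485), the keeper at (47, 417) and the guide arch at (117, 416).

```bash
cat > h.py <<'E'
from cell import env
import numpy as np, cv2
def ray(n,uv):
    p=env.camera_params(n);x=np.array([(uv[0]-p['cx'])/p['fx'],(uv[1]-p['cy'])/p['fy']]);d=x.copy()
    for _ in range(20): d=x/(1+p['k1']*(d@d))
    return -p['R'].T@p['t'], p['R'].T@np.r_[d,1]
def onz(n,uv,z):
    c,d=ray(n,uv);return c+d*(z-c[2])/d[2]
def proj(n,X):
    p=env.camera_params(n);c=p['R']@X+p['t'];s=c[:2]/c[2];s=s*(1+p['k1']*(s@s));return s*p['fx']+[p['cx'],p['cy']]
T=lambda u,v:(275+u/5-.4,110+v/5-.4)
S=lambda u,v:(280+u/4.5-.4,155+v/4.5-.4)
E
python3 - <<'E'
from h import *
np.set_printoptions(precision=4,suppress=True)
for nm,f,n,pts,z in [("deck T",T,"top",[(80,73),(683,47),(722,503),(95,535)],.08),("deck S",S,"side",[(48,155),(448,55),(755,400),(288,547)],.08),
 ("plate T",T,"top",[(335,435),(540,422),(543,486),(337,494)],.096),("plate S",S,"side",[(165,270),(232,392),(290,370)],.096),
 ("lugtop T",T,"top",[(389,378),(398,378),(393,485),(405,485)],.128),("lug top S",S,"side",[(175,238),(268,218)],.128),("lug bot S",S,"side",[(178,283),(268,250)],.100),
 ("arch T",T,"top",[(47,390),(117,388)],.115),("arch S",S,"side",[(126,55),(150,90)],.115)]:
    P=np.array([onz(n,f(*q),z) for q in pts]);print(nm,P[:,:2].tolist() if 0 else P[:,:2].round(4).tolist(),P.mean(0)[:2])
E
```

```text
deck T [[0.7879, 0.0861], [0.8061, -0.2687], [0.5336, -0.2826], [0.5129, 0.0713]] [ 0.6601 -0.0985]
deck S [[0.5091, 0.0635], [0.7799, 0.0797], [0.7985, -0.2699], [0.5272, -0.2849]] [ 0.6537 -0.1029]
plate T [[0.568, -0.0636], [0.5763, -0.1788], [0.5397, -0.1798], [0.5344, -0.0647]] [ 0.5546 -0.1217]
plate S [[0.5338, -0.081], [0.5341, -0.1866], [0.5687, -0.1808]] [ 0.5455 -0.1495]
lugtop T [[0.5936, -0.0923], [0.5936, -0.0973], [0.5337, -0.0943], [0.5338, -0.1008]] [ 0.5637 -0.0962]
lug top S [[0.5353, -0.0938], [0.5889, -0.0945]] [ 0.5621 -0.0942]
lug bot S [[0.5353, -0.0985], [0.5918, -0.0883]] [ 0.5635 -0.0934]
arch T [[0.5886, 0.0969], [0.59, 0.0581]] [0.5893 0.0775]
arch S [[0.5712, 0.0999], [0.5731, 0.0598]] [0.5721 0.0798]
```

```bash
cat >> h.py <<'E'
def rows(target,yaw,n):
    o=env.get_obs();p=np.array(o['tool_pos']);y=o['tool_rot'][2];dy=(yaw-y+180)%360-180
    print(p.round(4),np.round(o['tool_rot'],2),'n',n)
    d=(np.array(target)-p)/n
    for i in range(n):
        a=np.radians(y+dy*i/n);c,s=np.cos(a),np.sin(a)
        print([round(float(v),4) for v in(c*d[0]+s*d[1],s*d[0]-c*d[1],-d[2])],round(-dy/n,2))
E
python3 -c "
from h import *
rows([.552,-.124,.2215],-86.9,22)"
```

```text
[0.2847 0.5838 0.2216] [1.8e+02 1.0e-01 6.4e+01] n 22
[-0.0236, 0.025, 0.0] 6.86
[-0.0204, 0.0277, 0.0] 6.86
[-0.017, 0.0299, 0.0] 6.86
[-0.0133, 0.0317, 0.0] 6.86
[-0.0094, 0.0331, 0.0] 6.86
[-0.0054, 0.034, 0.0] 6.86
[-0.0013, 0.0344, 0.0] 6.86
[0.0028, 0.0343, 0.0] 6.86
[0.0069, 0.0337, 0.0] 6.86
[0.0109, 0.0326, 0.0] 6.86
[0.0147, 0.0311, 0.0] 6.86
[0.0183, 0.0291, 0.0] 6.86
[0.0216, 0.0267, 0.0] 6.86
[0.0247, 0.024, 0.0] 6.86
[0.0274, 0.0208, 0.0] 6.86
[0.0297, 0.0174, 0.0] 6.86
[0.0315, 0.0137, 0.0] 6.86
[0.0329, 0.0099, 0.0] 6.86
[0.0339, 0.0059, 0.0] 6.86
[0.0343, 0.0018, 0.0] 6.86
[0.0343, -0.0023, 0.0] 6.86
[0.0338, -0.0064, 0.0] 6.86
```

Call:
carry_out(plan=[{"grip": 1, "dp": [-0.0236, 0.025, 0], "rotation": [0, 0, 6.86]}, {"grip": 1, "dp": [-0.0204, 0.0277, 0], "rotation": [0, 0, 6.86]}, {"grip": 1, "dp": [-0.017, 0.03, 0], "rotation": [0, 0, 6.86]}, {"grip": 1, "dp": [-0.0133, 0.0317, 0], "rotation": [0, 0, 6.86]}, {"grip": 1, "dp": [-0.0094, 0.033, 0], "rotation": [0, 0, 6.86]}, {"grip": 1, "dp": [-0.0054, 0.034, 0], "rotation": [0, 0, 6.86]}, {"grip": 1, "dp": [-0.0013, 0.0344, 0], "rotation": [0, 0, 6.86]}, {"grip": 1, "dp": [0.0028, 0.0343, 0], "rotation": [0, 0, 6.86]}])

```text
time_s: 0.77
tool_pos: [0.3739, 0.3211, 0.2144]
tool_rot: [179.8, 0.6, 7.7]
force: [0.9, 0.7, 0.1]
grip_width: 0.0418
```

```bash
python3 -c "
from h import *
rows([.552,-.124,.2215],-86.9,16)"
```

```text
[0.3739 0.3211 0.2144] [179.81   0.64   7.69] n 16
[0.0073, 0.0291, -0.0004] 5.91
[0.0103, 0.0281, -0.0004] 5.91
[0.0131, 0.0269, -0.0004] 5.91
[0.0158, 0.0254, -0.0004] 5.91
[0.0183, 0.0237, -0.0004] 5.91
[0.0207, 0.0217, -0.0004] 5.91
[0.0228, 0.0194, -0.0004] 5.91
[0.0247, 0.017, -0.0004] 5.91
[0.0263, 0.0143, -0.0004] 5.91
[0.0276, 0.0116, -0.0004] 5.91
[0.0287, 0.0086, -0.0004] 5.91
[0.0294, 0.0056, -0.0004] 5.91
[0.0298, 0.0026, -0.0004] 5.91
[0.03, -0.0005, -0.0004] 5.91
[0.0297, -0.0036, -0.0004] 5.91
[0.0292, -0.0066, -0.0004] 5.91
```

Call:
carry_out(plan=[{"grip": 1, "dp": [0.0073, 0.029, -0.001], "rotation": [0, 0, 5.9]}, {"grip": 1, "dp": [0.0103, 0.028, -0.001], "rotation": [0, 0, 5.9]}, {"grip": 1, "dp": [0.0131, 0.027, -0.001], "rotation": [0, 0, 5.9]}, {"grip": 1, "dp": [0.0158, 0.0254, -0.001], "rotation": [0, 0, 5.9]}, {"grip": 1, "dp": [0.0183, 0.0237, -0.001], "rotation": [0, 0, 5.9]}, {"grip": 1, "dp": [0.0207, 0.0217, -0.001], "rotation": [0, 0, 5.9]}, {"grip": 1, "dp": [0.0228, 0.0194, -0.001], "rotation": [0, 0, 5.9]}, {"grip": 1, "dp": [0.0247, 0.017, -0.001], "rotation": [0, 0, 5.9]}])

```text
time_s: 1.43
tool_pos: [0.4588, 0.0822, 0.2204]
tool_rot: [179.2, 0.4, -42.1]
force: [0.9, -0.5, -0.3]
grip_width: 0.0009
```

```bash
python3 -c "
from h import *
rows([.552,-.124,.19],-86.9,8)"
```

```text
[0.4588 0.0822 0.2204] [179.21   0.39 -42.1 ] n 8
[0.0259, 0.0113, 0.0038] 5.6
[0.0269, 0.0087, 0.0038] 5.6
[0.0276, 0.0061, 0.0038] 5.6
[0.0281, 0.0033, 0.0038] 5.6
[0.0283, 0.0006, 0.0038] 5.6
[0.0282, -0.0022, 0.0038] 5.6
[0.0279, -0.0049, 0.0038] 5.6
[0.0272, -0.0076, 0.0038] 5.6
```

Call:
carry_out(plan=[{"grip": 1, "dp": [0.026, 0.0113, 0.004], "rotation": [0, 0, 5.6]}, {"grip": 1, "dp": [0.027, 0.0087, 0.004], "rotation": [0, 0, 5.6]}, {"grip": 1, "dp": [0.0276, 0.006, 0.004], "rotation": [0, 0, 5.6]}, {"grip": 1, "dp": [0.028, 0.0033, 0.004], "rotation": [0, 0, 5.6]}, {"grip": 1, "dp": [0.0283, 0.0006, 0.004], "rotation": [0, 0, 5.6]}, {"grip": 1, "dp": [0.028, -0.0022, 0.004], "rotation": [0, 0, 5.6]}, {"grip": 1, "dp": [0.028, -0.005, 0.004], "rotation": [0, 0, 5.6]}, {"grip": 1, "dp": [0.0272, -0.0076, 0.004], "rotation": [0, 0, 5.6]}])

```text
time_s: 2.1
tool_pos: [0.5492, -0.1373, 0.1866]
tool_rot: [179.2, -0.2, -89.3]
force: [-0.7, 0.9, -0.2]
grip_width: 0.0008
```

Call:
carry_out(plan=[{"grip": 1, "dp": [0, 0, 0], "rotation": [0, 0, 0]}])

```text
time_s: 2.18
tool_pos: [0.5489, -0.144, 0.1856]
tool_rot: [179.2, -0.5, -89.9]
force: [-1.4, -0.5, 0.4]
grip_width: 0.0004
```

```bash
python3 -c "
from h import *
rows([.552,-.124,.150],-86.9,4)
print(env.get_obs()['qpos'])"
```

```text
[ 0.5489 -0.144   0.1856] [179.16  -0.46 -89.91] n 4
[-0.005, -0.0008, 0.0089] -0.75
[-0.005, -0.0008, 0.0089] -0.75
[-0.005, -0.0009, 0.0089] -0.75
[-0.005, -0.001, 0.0089] -0.75
[-21.65749452  11.42035269  37.87716731  98.67026444  -6.59433846
  73.06331298 -72.2370515 ]
```

Call:
carry_out(plan=[{"grip": 1, "dp": [-0.004, -0.001, 0.009], "rotation": [-0.3, -0.5, -0.8]}, {"grip": 1, "dp": [-0.004, -0.001, 0.009], "rotation": [0, 0, -0.8]}, {"grip": 1, "dp": [-0.004, -0.001, 0.009], "rotation": [0, 0, -0.8]}, {"grip": 1, "dp": [-0.003, 0, 0.007], "rotation": [0, 0, -0.4]}, {"grip": 1, "dp": [0, 0, 0], "rotation": [0, 0, 0]}])

```text
time_s: 2.6
tool_pos: [0.5493, -0.1254, 0.1459]
tool_rot: [178.6, 0.3, -86.6]
force: [-0.2, 0.1, -0.6]
grip_width: 0.0007
```

Run:
```python
from h import *
o=env.get_obs();print(o['tool_pos'],o['tool_rot'],o['force'])
a=env.read_camera("side")[150:280,280:450,::-1];b=env.read_camera("top")[110:240,275:445,::-1]
cv2.imwrite("pics/s1.png",cv2.resize(a,None,fx=4.5,fy=4.5,interpolation=cv2.INTER_CUBIC))
cv2.imwrite("pics/t1.png",cv2.resize(b,None,fx=4.5,fy=4.5,interpolation=cv2.INTER_CUBIC))
```

```text
[ 0.54932151 -0.12535016  0.14585653] [178.57277078   0.27023889 -86.62564364] [-0.19159645  0.057053   -0.5796006 ]
```

View pics/s1.png

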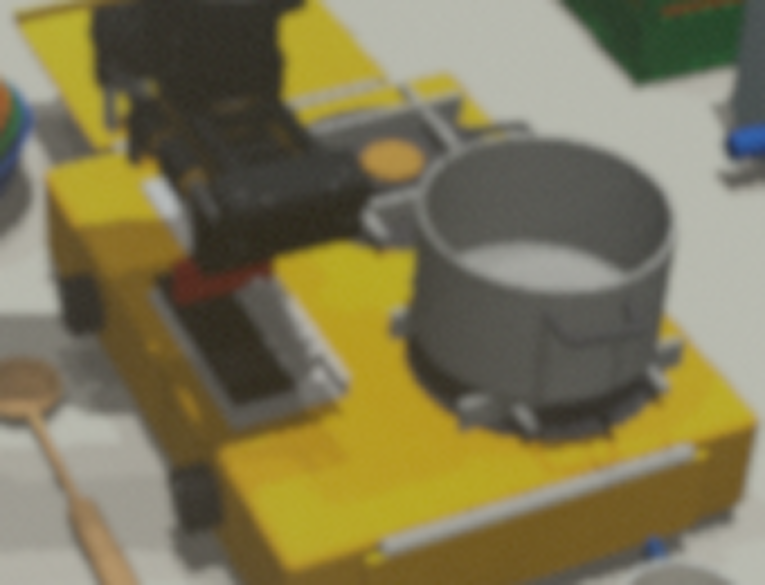

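View pics/t1.png

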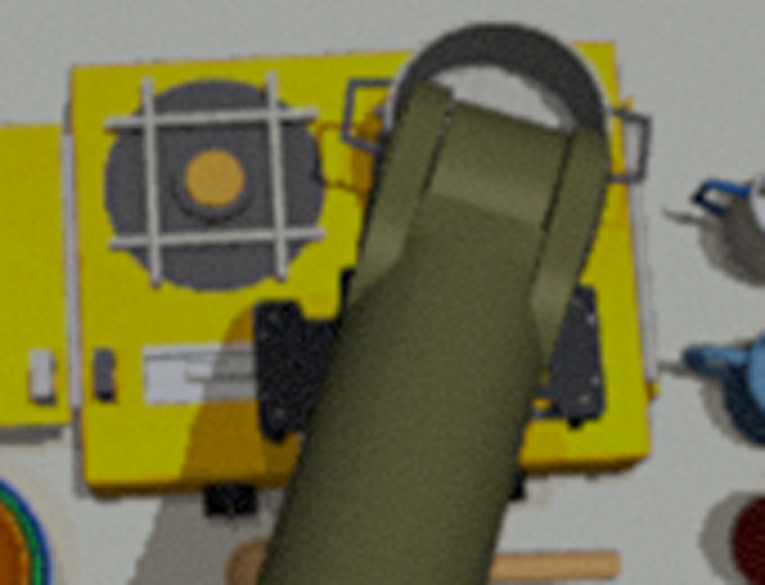

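Run:
```python
from h import *
for X in [(.5493,-.1254,.1459),(.5493,-.1254,.216),(.5493,-.1404,.1459),(.5493,-.1104,.1459),(.5493,-.1254,.096),(.551,-.0967,.128),(.512,-.2204,.216),(.586,-.2204,.216)]:
    print(X,((proj("side",np.array(X))-[280,150]+.4)*4.5).round())
```

```text
(0.5493, -0.1254, 0.1459) [220. 264.]
(0.5493, -0.1254, 0.216) [220. 156.]
(0.5493, -0.1404, 0.1459) [229. 281.]
(0.5493, -0.1104, 0.1459) [210. 247.]
(0.5493, -0.1254, 0.096) [219. 336.]
(0.551, -0.0967, 0.128) [204. 258.]
(0.512, -0.2204, 0.216) [216. 284.]
(0.586, -0.2204, 0.216) [360. 251.]
```

Call:
carry_out(plan=[{"grip": 1, "dp": [0, -0.001, 0.01], "rotation": [0.7, 0, 0]}, {"grip": 1, "dp": [0, 0, 0.01], "rotation": [0.6, 0, 0]}, {"grip": 1, "dp": [0, 0, 0.008], "rotation": [0, 0, 0]}, {"grip": 1, "dp": [0, 0, 0.005], "rotation": [0, 0, 0]}, {"grip": 1, "dp": [0, 0, 0.001], "rotation": [0, 0, 0]}, {"grip": 1, "dp": [0, 0, 0], "rotation": [0, 0, 0]}])

```text
time_s: 3.2
tool_pos: [0.5533, -0.1243, 0.115]
tool_rot: [-179.6, 0.2, -86.4]
force: [0.2, -0.6, -0.0]
grip_width: 0.0005
```

Call:
carry_out(plan=[{"grip": 1, "dp": [0, 0.001, 0.006], "rotation": [0, 0, 0]}, {"grip": 1, "dp": [0, 0, 0.005], "rotation": [0, 0, 0]}, {"grip": 1, "dp": [0, 0, 0.003], "rotation": [0, 0, 0]}, {"grip": 1, "dp": [0, 0, 0.002], "rotation": [0, 0, 0]}])

```text
time_s: 3.53
tool_pos: [0.5537, -0.1246, 0.0992]
tool_rot: [-179.5, 0.2, -86.4]
force: [-0.1, -0.8, -0.2]
grip_width: 0.0003
```

Call:
carry_out(plan=[{"grip": 1, "dp": [0, 0, 0.003], "rotation": [0, 0, 0]}, {"grip": 1, "dp": [0, 0, 0.003], "rotation": [0, 0, 0]}])

```text
time_s: 3.7
tool_pos: [0.554, -0.1247, 0.093]
tool_rot: [-179.5, 0.2, -86.4]
force: [-1.9, -0.1, 3.1]
grip_width: 0.0005
```

Call:
carry_out(plan=[{"grip": 1, "dp": [0, 0, 0.003], "rotation": [0, 0, 0]}, {"grip": 1, "dp": [0, 0, 0.003], "rotation": [0, 0, 0]}])

```text
time_s: 3.87
tool_pos: [0.554, -0.1247, 0.0872]
tool_rot: [-179.5, 0.2, -86.4]
force: [-2.0, 1.0, 4.6]
grip_width: 0.0007
```

Call:
carry_out(plan=[{"grip": 1, "dp": [0, 0, 0.002], "rotation": [0, 0, 0]}, {"grip": 1, "dp": [0, 0, 0.002], "rotation": [0, 0, 0]}])

```text
time_s: 4.03
tool_pos: [0.5541, -0.1248, 0.0858]
tool_rot: [-179.5, 0.3, -86.5]
force: [-9.1, 2.5, 23.6]
grip_width: 0.0006
```

Call:
carry_out(plan=[{"grip": 1, "dp": [0, 0, 0.001], "rotation": [0, 0, 0]}])

```text
time_s: 4.12
tool_pos: [0.554, -0.1247, 0.0863]
tool_rot: [-179.5, 0.4, -86.5]
force: [-4.0, 1.5, 7.8]
grip_width: 0.0006
```

Call:
carry_out(plan=[{"grip": 1, "dp": [-0.002, 0, 0.0013], "rotation": [0, 0, 0]}, {"grip": 1, "dp": [-0.003, 0, 0.0013], "rotation": [0, 0, 0]}, {"grip": 1, "dp": [-0.003, 0, 0.0013], "rotation": [0, 0, 0]}])

```text
time_s: 4.37
tool_pos: [0.5539, -0.1246, 0.0863]
tool_rot: [-179.4, -0.1, -86.7]
force: [-3.1, -5.7, 9.7]
grip_width: 0.0006
```

Call:
carry_out(plan=[{"grip": 1, "dp": [-0.003, 0, 0.0013], "rotation": [0, 0, 0]}, {"grip": 1, "dp": [-0.003, 0, 0.0013], "rotation": [0, 0, 0]}])

```text
time_s: 4.53
tool_pos: [0.554, -0.1246, 0.0863]
tool_rot: [-179.3, -0.5, -86.9]
force: [-3.7, -3.9, 9.4]
grip_width: 0.0002
```

Call:
carry_out(plan=[{"grip": 1, "dp": [-0.003, 0, 0.0013], "rotation": [0, 0, 0]}, {"grip": 1, "dp": [-0.003, 0, 0.0013], "rotation": [0, 0, 0]}])

```text
time_s: 4.7
tool_pos: [0.554, -0.1246, 0.0863]
tool_rot: [-179.1, -0.8, -87.1]
force: [-3.7, -4.3, 9.6]
grip_width: 0.0007
```

Call:
carry_out(plan=[{"grip": 1, "dp": [-0.005, 0, 0.0007], "rotation": [0, -0.4, 0]}, {"grip": 1, "dp": [-0.005, 0, 0.0007], "rotation": [0, -0.4, 0]}])

```text
time_s: 4.87
tool_pos: [0.5547, -0.12, 0.0869]
tool_rot: [-178.9, -0.4, -87.3]
force: [-1.0, -2.9, 4.9]
grip_width: 0.001
```

Call:
carry_out(plan=[{"grip": 1, "dp": [-0.005, 0.0005, 0.0013], "rotation": [0, -0.3, -0.4]}, {"grip": 1, "dp": [-0.005, 0, 0.001], "rotation": [0, -0.3, -0.4]}])

```text
time_s: 5.03
tool_pos: [0.5555, -0.1149, 0.0865]
tool_rot: [-178.6, -0.1, -86.6]
force: [-0.7, -2.9, 4.8]
grip_width: 0.0003
```

Call:
carry_out(plan=[{"grip": 1, "dp": [-0.005, 0.001, 0.0013], "rotation": [-0.5, -0.3, 0]}, {"grip": 1, "dp": [-0.005, 0.001, 0.001], "rotation": [-0.5, 0, 0]}])

```text
time_s: 5.2
tool_pos: [0.5551, -0.111, 0.0866]
tool_rot: [-179.3, -0.2, -86.8]
force: [-0.7, -4.7, 5.0]
grip_width: 0.0004
```

Call:
carry_out(plan=[{"grip": 1, "dp": [-0.005, 0.001, 0.0013], "rotation": [-0.3, -0.2, 0]}, {"grip": 1, "dp": [-0.005, 0.001, 0.0013], "rotation": [-0.3, 0, 0]}])

```text
time_s: 5.37
tool_pos: [0.555, -0.1073, 0.0864]
tool_rot: [-179.5, -0.5, -87.0]
force: [-1.6, -5.0, 8.1]
grip_width: 0.0005
```

Call:
carry_out(plan=[{"grip": 1, "dp": [-0.006, 0.001, 0.0012], "rotation": [0, -0.4, -0.2]}, {"grip": 1, "dp": [-0.006, 0.001, 0.0012], "rotation": [0, -0.3, -0.2]}, {"grip": 1, "dp": [-0.006, 0.001, 0.0012], "rotation": [0, -0.3, 0]}])

```text
time_s: 5.62
tool_pos: [0.555, -0.0995, 0.0865]
tool_rot: [-179.0, -0.2, -86.9]
force: [0.2, -5.3, 6.2]
grip_width: 0.0007
```

Call:
carry_out(plan=[{"grip": 1, "dp": [-0.006, 0.001, 0.0012], "rotation": [0, -0.3, -0.2]}, {"grip": 1, "dp": [-0.006, 0.001, 0.0012], "rotation": [0, -0.3, -0.2]}, {"grip": 1, "dp": [-0.006, 0.001, 0.0012], "rotation": [0, -0.3, 0]}])

```text
time_s: 5.87
tool_pos: [0.555, -0.092, 0.0865]
tool_rot: [-178.4, -0.1, -86.8]
force: [-0.4, -5.2, 5.0]
grip_width: 0.0003
```

Call:
carry_out(plan=[{"grip": 1, "dp": [-0.007, 0.0015, 0.0013], "rotation": [-0.6, -0.3, -0.1]}, {"grip": 1, "dp": [-0.007, 0.0015, 0.0013], "rotation": [-0.6, -0.3, -0.1]}, {"grip": 1, "dp": [-0.007, 0.0015, 0.0013], "rotation": [-0.3, -0.3, 0]}])

```text
time_s: 6.12
tool_pos: [0.5537, -0.0812, 0.0865]
tool_rot: [-179.3, 0.1, -86.9]
force: [-0.2, -4.3, 6.6]
grip_width: 0.0004
```

Call:
carry_out(plan=[{"grip": 1, "dp": [-0.007, 0.0015, 0.0013], "rotation": [-0.3, -0.3, -0.2]}, {"grip": 1, "dp": [-0.007, 0.0015, 0.0013], "rotation": [-0.3, -0.3, -0.2]}, {"grip": 1, "dp": [-0.007, 0.0015, 0.0013], "rotation": [-0.3, -0.3, 0]}])

```text
time_s: 6.37
tool_pos: [0.5529, -0.0698, 0.0865]
tool_rot: [-179.5, 0.4, -86.8]
force: [0.6, -4.8, 5.9]
grip_width: 0.0006
```

Call:
carry_out(plan=[{"grip": 1, "dp": [-0.007, 0.0015, 0.0013], "rotation": [-0.3, -0.3, -0.2]}, {"grip": 1, "dp": [-0.007, 0.0015, 0.0013], "rotation": [-0.3, -0.3, -0.2]}, {"grip": 1, "dp": [-0.007, 0.0015, 0.0013], "rotation": [0, -0.3, 0]}])

```text
time_s: 6.62
tool_pos: [0.5522, -0.0584, 0.0864]
tool_rot: [-179.5, 0.6, -86.7]
force: [0.8, -4.7, 4.2]
grip_width: 0.0003
```

Call:
carry_out(plan=[{"grip": 1, "dp": [-0.006, 0.001, 0.0005], "rotation": [-0.2, 0, -0.2]}, {"grip": 1, "dp": [-0.006, 0.001, 0.0002], "rotation": [-0.2, 0, -0.2]}, {"grip": 1, "dp": [-0.006, 0.001, 0], "rotation": [0, 0, 0]}])

```text
time_s: 6.87
tool_pos: [0.5513, -0.0469, 0.0873]
tool_rot: [-179.4, 0.1, -86.6]
force: [3.2, -3.9, -0.7]
grip_width: 0.0009
```

Call:
carry_out(plan=[{"grip": 1, "dp": [-0.006, 0.001, 0], "rotation": [0, 0, -0.2]}, {"grip": 1, "dp": [-0.006, 0.001, 0], "rotation": [0, 0, -0.1]}, {"grip": 1, "dp": [-0.006, 0.001, 0], "rotation": [0, 0, 0]}])

```text
time_s: 7.12
tool_pos: [0.5489, -0.0296, 0.0874]
tool_rot: [-179.2, -0.1, -86.4]
force: [3.2, -4.0, -0.1]
grip_width: 0.001
```

Call:
carry_out(plan=[{"grip": 1, "dp": [-0.006, 0.001, 0], "rotation": [0, 0, 0]}, {"grip": 1, "dp": [-0.006, 0.001, 0], "rotation": [0, 0, 0]}])

```text
time_s: 7.28
tool_pos: [0.5462, -0.0169, 0.0874]
tool_rot: [-179.1, -0.1, -86.4]
force: [5.2, -21.9, 2.4]
grip_width: 0.0007
```

Call:
carry_out(plan=[{"grip": 1, "dp": [-0.002, 0, 0], "rotation": [0, 0, 0]}, {"grip": 1, "dp": [-0.002, 0, 0], "rotation": [0, 0, 0]}])

```text
time_s: 7.45
tool_pos: [0.5463, -0.0177, 0.0876]
tool_rot: [-179.0, -0.6, -86.5]
force: [3.8, -7.8, -1.1]
grip_width: 0.0007
```

Call:
carry_out(plan=[{"grip": 1, "dp": [-0.003, 0, 0], "rotation": [0, 0, 0]}])

```text
time_s: 7.53
tool_pos: [0.5464, -0.0177, 0.0877]
tool_rot: [-179.0, -0.9, -86.5]
force: [3.7, -12.1, -0.3]
grip_width: 0.0005
```

Call:
carry_out(plan=[{"grip": 1, "dp": [0.004, 0, 0], "rotation": [0, 0.4, 0]}, {"grip": 1, "dp": [0.004, 0, 0], "rotation": [0, 0, 0]}, {"grip": 1, "dp": [0, 0, -0.01], "rotation": [0, 0, 0]}, {"grip": 1, "dp": [0, 0, -0.03], "rotation": [0, 0, 0]}, {"grip": 1, "dp": [0, 0, -0.04], "rotation": [0, 0, 0]}, {"grip": 1, "dp": [0, 0, -0.04], "rotation": [0, 0, 0]}, {"grip": 1, "dp": [0, 0, -0.03], "rotation": [0, 0, 0]}, {"grip": 1, "dp": [0, 0, 0], "rotation": [0, 0, 0]}])

```text
time_s: 8.2
tool_pos: [0.5348, -0.0121, 0.2408]
tool_rot: [179.7, -0.7, -86.0]
force: [0.4, 1.2, -0.4]
grip_width: 0.0005
```

Call:
carry_out(plan=[{"grip": 1, "dp": [-0.035, 0.005, 0], "rotation": [0, 0, 0]}, {"grip": 1, "dp": [-0.035, 0.005, 0], "rotation": [0, 0, 0]}, {"grip": 1, "dp": [-0.035, 0.005, 0], "rotation": [0, 0, 0]}, {"grip": 1, "dp": [-0.035, 0.005, 0], "rotation": [0, 0, 0]}, {"grip": 1, "dp": [-0.035, 0.005, 0], "rotation": [0, 0, 0]}, {"grip": 1, "dp": [-0.035, 0.005, 0], "rotation": [0, 0, 0]}, {"grip": 1, "dp": [-0.03, 0.005, 0], "rotation": [0, 0, 0]}, {"grip": 1, "dp": [0, 0, 0], "rotation": [0, 0, 0]}])

```text
time_s: 8.87
tool_pos: [0.4738, 0.241, 0.2444]
tool_rot: [179.5, -0.0, -85.9]
force: [-0.7, 0.6, -0.2]
grip_width: 0.0005
```

Run:
```python
from h import *
a=env.read_camera("side")[155:285,280:450,::-1];t=env.read_camera("top")[:,:,::-1];b=t[110:240,275:445]
cv2.imwrite("pics/s2.png",cv2.resize(a,None,fx=4.5,fy=4.5,interpolation=cv2.INTER_CUBIC))
cv2.imwrite("pics/t2.png",cv2.resize(b,None,fx=4.5,fy=4.5,interpolation=cv2.INTER_CUBIC))
cv2.imwrite("pics/top2.png",t)
```

```text
(no output)
```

View pics/s2.png

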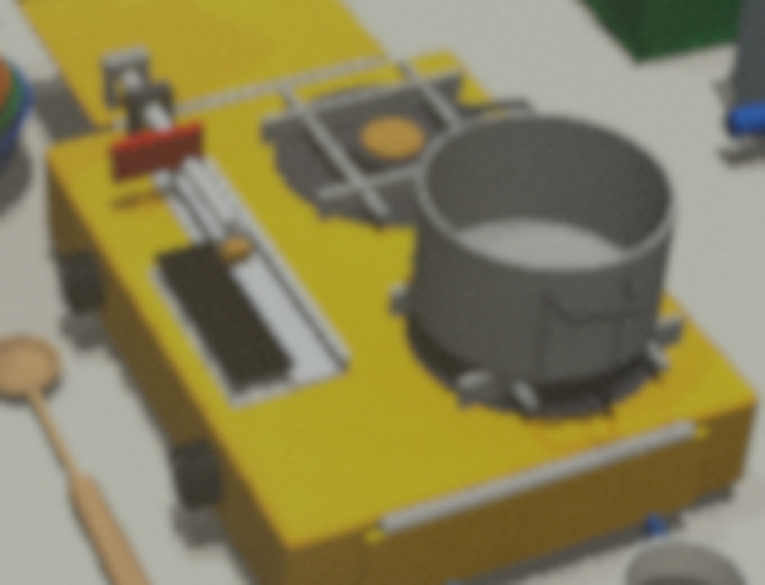

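View pics/t2.png

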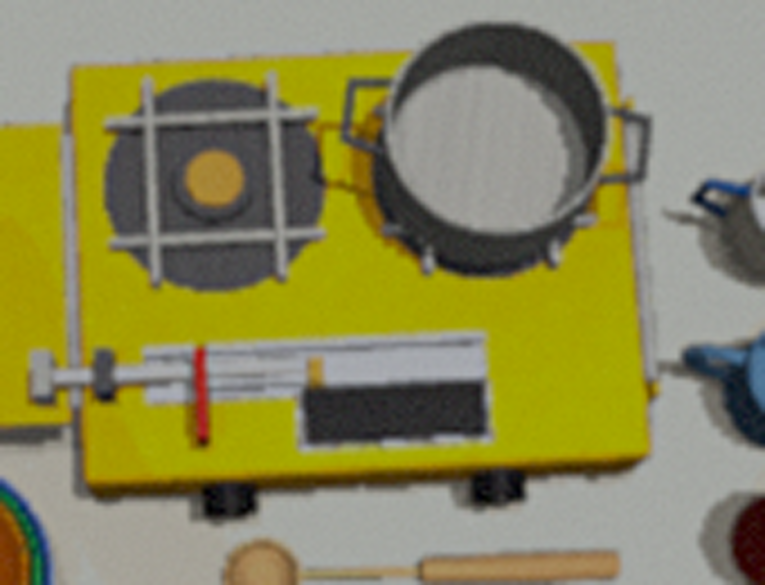

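The rod now passes through the guide arch at (103, 375) and into the keeper at (40, 375). The brass pin is visible behind the bolt at (315, 370), and the black plate is back at its raised outline. The other items look unmoved.

Call:
carry_out(plan=[{"grip": 1, "dp": [0, 0, 0], "rotation": [0, 0, 0]}, {"grip": 1, "dp": [0, 0, 0], "rotation": [0, 0, 0]}])

```text
time_s: 9.13
tool_pos: [0.476, 0.233, 0.2444]
tool_rot: [179.5, -0.3, -86.3]
force: [0.4, 0.2, 0.3]
grip_width: 0.0008
```

Run:
```python
from h import *
print(env.sign_off())
```

```text
the job is handed in; nothing more can be done
None
```

The flap is locked as far as my checks show: the bolt is fully home in the keeper and the catch has sprung up behind it. I handed the job in at about 9.1 s.

- **What I did:** With the fingers shut, I pressed the black plate to its lower stop behind the lug. I kept it down while pushing the lug about 95 mm along the stove's y, until the key block had to be holding the pin. I then pushed the bolt to its hard stop, backed off and lifted clear.
- **Force at the stop:** A follow-up push of up to 12 N did not move the bolt, well above its 1–2 N friction. Reaching the stop gave a brief reading of about 22 N, harder than the gentle push I intended. At the plate's lower stop the press briefly read about 24 N.
- **Last pictures:** The rod passes through the guide arch and into the keeper. The brass pin is visible behind the bolt and the plate is back at its raised position. The pot and the parts of the spoon, bowls, mug, jug and cartridge in these close-ups looked where they were. I saved a full top view but did not look at it.
- **Not tested:** I did not pull the bolt back to check that the catch holds.

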